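Make up two fixing kits at the fastener bench

ROBOT

A 6-joint arm with a two-finger parallel gripper is mounted at the origin on the work surface. World frame = base frame: x ahead of the robot, y to its left, z up, the work surface at z = 0. Lengths are in m, angles in rad, forces in N, time in s.
With the tool pointing down it reaches from about 0.35 to 0.775 m from the base axis. Payload 5.5 kg.
Tool frame: the origin (TCP) lies on the centre line of the jaws, within the pads' length; the fingertips stand 11 mm ahead of it and the grasp point (between the pads) lies 8 mm behind it; z points along the fingers, y is the direction in which the jaws open and shut (so a half turn about z gives the same grasp; the last joint's range is limited). The gripper opens to 85 mm and grips with 20 to 120 N. Pads are 22 mm wide; open, the fingers measure 114 mm over their backs; the gripper's body (76 mm by 85 mm) begins 54 mm behind the grasp point. The pads swing forward as they close: fully open they stand 13 mm farther back than shut.
Start: joints at [-1.255, 0.313, 0.046, 1.304, 0, 1.431], TCP at [0.253, -0.516, 0.242] pointing down, gripper open.
Joint ranges: [-2.76, 2.76], [-0.86, 1.69], [-1.03, 1.26], [-2.2, 2.34], [-1.47, 1.5], [-3.14, 3.14]. Speed limits (rad/s): [2.57, 2.57, 3.14, 3.14, 3.14, 3.14].

INTERFACE

Orientations are given as a unit quaternion [w, x, y, z].
In Python, from workcell import env, imaging, order gives the robot as it stands. The module is installed in compiled form; this text tells all that it offers.
- The arm moves only by the tool move_arm, never from a script. Its argument "deltas" is one flat list of numbers, 7 for each row, row after row: the gripper's target within -1 to 1 (shut at 1, half-way at 0, fully open at -1), then the shift along the tool's x, y, z in m, then the turn, a rotation vector about the tool's x, y, z in degrees. In form: [jaw, tx, ty, tz, ax, ay, az, jaw, tx, ty, tz, ax, ay, az, ...]. A call has 1 to 10 rows; each row shifts and turns the commanded pose from where the row before left it, along the tool's axes as they then stand; what a row does not reach is not made up. A row lasts 1/8 s, in which the tool goes at most 62.5 mm and 10.7 degrees, less where a joint would pass 70% of its speed; a pose out of reach is approached as far as the arm can. A call is refused whole if a number of a shift passes 0.0625 or a number of a turn 10.7, either way. A call with a gripper value outside its range is refused whole. The fingers move at their own pace and stop on an object; "squeeze" is the grip in N (left out, the last holds). Time passes only in rows, so rows that do not move let the fingers close. It gives the time, the measured TCP pose, the force and the opening at its end, in the units of the state.
- env.get_state(): the state, without advancing time (a new reading comes with each control period).
- imaging.read_camera(name): name is "scene" or "top" or "wrist"; returns a dict with "img" (480x640x3 uint8, red, green, blue), "z_map" (480x640 float32, m along the optical axis (not along the pixel's ray), 0 where there is no reading), "fx", "fy", "cx", "cy" (pixels), "rvec" (rotation vector, rad) and "tvec" (3), from world to camera coordinates, as OpenCV has them. Camera axes: x right, y down, z forward; pixel columns grow to the right and rows downward; lengths in m; the calibration is good to about 2 mm. A picture is of the moment at which its call begins.
- order.hand_in(): hands the job in, once; it reports no verdict.
Trained networks look in a picture, given as the dict that the camera call returned (one of the last four; its "shot" number tells which), for a name from the list of things; names that differ only in an ending like _2 or _b are one class to them, and where a whole thing is asked for, a point or a joint stands for the part that bears it (a point fixed in the world has none). Each returns a list of dicts, best first, with "confidence" (0 to 1); they miss things now and then, are a little off and sometimes report something else, mostly with a low value. They report only what shows in the picture. A call takes as long as a camera call. They do not tell look-alikes from the thing itself.
- imaging.recognise(picture, thing): "centre" ([column, row] in pixels, amid what is visible of it).
- imaging.cut_out(picture, thing): "mask" (480x640 bool, what is visible of it) and "centre" ([column, row] in pixels, amid what is visible of it).
The state is a dict: "clock": time; "joint_pos": joint angles; "qvel": joint speeds; "tau": joint torques, N m; "tcp_pos": TCP position; "orientation": TCP orientation; "wrist_force": force on the tool from outside, world axes, zero at the start; "ft_torque": the same for the moment, N m; "finger_gap": finger opening in m.
Only numpy, scipy, OpenCV 4.12 (cv2) and the standard library are available. Lean on these libraries where they do the work, as an engineer would, in place of code of your own. Each camera call takes 0.05 s, during which the arm holds its last target.

TASK

Make up two fixing kits in the trays. The red tray gets the silver zinc bolt and the brass nut, each standing in a square pocket of its own (either one), and the piece of channel in the long bay with its slot up; the blue tray gets the black bolt and the yellow spacer, each standing in a square pocket of its own, with its long bay left empty. Bolts stand on their heads, everything sits flat on the tray floor and is let go, and the green spacer, the hammer and the carton of screws are left where they are.

Things in the scene. Friction and masses are not known exactly. Their poses are not given: they have to be found in the camera images.
- zinc_bolt_mid (a point): hex-head bolt, M24, bright zinc-plated (silver), standing on its head with the threaded shank pointing up. Head 36 mm across flats (41.6 mm across corners), 15 mm thick; shank 24 mm diameter, 45 mm long; 60 mm tall in all, about 0.29 kg. The point is its centre, 30 mm above its underside (in the shank, 15 mm above the head's upper face); z up along the shank, x square to a flat of the head.
- black_bolt_mid (a point): hex-head bolt, M24, black, standing on its head with the threaded shank pointing up. Head 36 mm across flats (41.6 mm across corners), 15 mm thick; shank 24 mm diameter, 45 mm long; 60 mm tall in all, about 0.29 kg. The point is its centre, 30 mm above its underside (in the shank, 15 mm above the head's upper face); z up along the shank, x square to a flat of the head.
- brass_nut_mid (a point): long six-sided coupling nut of yellow brass, standing on end: 30 mm across flats (34.6 mm across corners), hollow, 40 mm tall, about 0.16 kg. The point is its centre, 20 mm above its underside; z up along the bore, x square to a flat (so flats face every 60 degrees from x).
- channel_mid (a point): short piece of galvanised (silver-grey) mounting channel lying on its back with the slot facing up: a U with inturned lips, 70 mm long (its y axis), 41 mm wide (x) and 41 mm tall (z, up), walls 3 mm, about 0.19 kg. The point is the centre of the 70 x 41 x 41 mm envelope, 20.5 mm above its underside.
- yellow_spacer_mid (a point): round spacer sleeve of yellow plastic, standing on end: 36 mm diameter, bore 20 mm, 40 mm tall, about 35 g. The point is its centre, 20 mm above its underside; z up along the bore.
- green_spacer_mid (a point): round spacer sleeve of green plastic, standing on end: 36 mm diameter, bore 20 mm, 40 mm tall, about 35 g. The point is its centre, 20 mm above its underside; z up along the bore. A spare of the same shape as the yellow one; it belongs to no kit and stays where it is.
- red_tray: kit tray of red plastic, 150 x 150 mm, fixed to the bench, origin at the centre of its underside, z up. Floor 4 mm thick; outer walls and dividers 3 mm thick, their tops 12 mm above the bench. Divided into one long bay on its +x side (69 mm in x, 144 mm in y, centre at x = +37.5, y = 0 mm in the tray's frame) and two square pockets side by side on its -x side (72 mm in x, 70.5 mm in y, centres at x = -36, y = +37 and -37 mm).
- blue_tray: kit tray of blue plastic, 150 x 150 mm, fixed to the bench, origin at the centre of its underside, z up. Floor 4 mm thick; outer walls and dividers 3 mm thick, their tops 12 mm above the bench. Divided into one long bay on its +x side (69 mm in x, 144 mm in y, centre at x = +37.5, y = 0 mm in the tray's frame) and two square pockets side by side on its -x side (72 mm in x, 70.5 mm in y, centres at x = -36, y = +37 and -37 mm).
- hammer: hammer lying on the bench beyond the parts, 290 mm long, lying along its x axis, head at the +x end; origin at about the middle of its length, on the bench. To be left alone.
- carton: open cardboard carton of screws with an orange-brown band, 85 x 75 mm and 65 mm tall, about 0.6 kg, standing beyond one of the trays; origin at the centre of its underside. To be left alone.
Things that resemble listed ones, but are neither listed nor needed, are in the scene too. Leave any orange or purple look-alike of the part that bears brass_nut_mid alone.

How it is judged:
At the end, for the whole second after the job is handed in: Each part in its pocket or bay (21 mm of pocket centres in x and y; channel 17 mm across, 40 mm along the bay), upright within 0.1 rad, within 4 mm of resting on the tray floor, at rest; green spacer within 20 mm, hammer and carton within 25 mm of their starts ((((x of zinc_bolt_mid in the frame of red_tray between -0.057 and -0.015 m and y of zinc_bolt_mid in the frame of red_tray between 0.016 and 0.058 m) and (x of brass_nut_mid in the frame of red_tray between -0.057 and -0.015 m and y of brass_nut_mid in the frame of red_tray between -0.058 and -0.016 m)) or ((x of zinc_bolt_mid in the frame of red_tray between -0.057 and -0.015 m and y of zinc_bolt_mid in the frame of red_tray between -0.058 and -0.016 m) and (x of brass_nut_mid in the frame of red_tray between -0.057 and -0.015 m and y of brass_nut_mid in the frame of red_tray between 0.016 and 0.058 m))) and x of channel_mid in the frame of red_tray between 0.0205 and 0.0545 m and y of channel_mid in the frame of red_tray between -0.04 and 0.04 m and (((x of black_bolt_mid in the frame of blue_tray between -0.057 and -0.015 m and y of black_bolt_mid in the frame of blue_tray between 0.016 and 0.058 m) and (x of yellow_spacer_mid in the frame of blue_tray between -0.057 and -0.015 m and y of yellow_spacer_mid in the frame of blue_tray between -0.058 and -0.016 m)) or ((x of black_bolt_mid in the frame of blue_tray between -0.057 and -0.015 m and y of black_bolt_mid in the frame of blue_tray between -0.058 and -0.016 m) and (x of yellow_spacer_mid in the frame of blue_tray between -0.057 and -0.015 m and y of yellow_spacer_mid in the frame of blue_tray between 0.016 and 0.058 m))) and z of zinc_bolt_mid in the frame of red_tray between 0.03 and 0.038 m and angle between each of zinc_bolt_mid, brass_nut_mid, channel_mid, black_bolt_mid, yellow_spacer_mid's own z axis and vertical below 0.1 rad and linear speed of each of zinc_bolt, brass_nut, channel, black_bolt, yellow_spacer below 0.02 m/s and angular speed of each of zinc_bolt, brass_nut, channel, black_bolt, yellow_spacer below 0.2 rad/s and z of brass_nut_mid in the frame of red_tray between 0.02 and 0.028 m and z of channel_mid in the frame of red_tray between 0.0205 and 0.0285 m and z of black_bolt_mid in the frame of blue_tray between 0.03 and 0.038 m and z of yellow_spacer_mid in the frame of blue_tray between 0.02 and 0.028 m and distance of green_spacer_mid from where it was at the start of the episode below 0.02 m and distance of each of hammer, carton from where it was at the start of the episode below 0.025 m); the robot touches nothing.
It fails at once if the green spacer is shifted or tipped (distance of green_spacer_mid from where it was at the start of the episode above 0.02 m).
It fails at once if the hammer is shifted or tipped (distance of hammer from where it was at the start of the episode above 0.025 m).
It fails at once if the carton of screws is shifted or tipped (distance of carton from where it was at the start of the episode above 0.025 m).
It also fails if it takes over 122 s, if anything falls off the work surface, if the arm or the gripper's body presses on something with over 40 N, if the wrist force passes 120 N, or if a joint passes its speed limit or range.

## Working session

There is one attempt and no reset: what is moved stays moved. The work goes in short steps, Python scripts to look and compute and a tool call to move; the robot and the scene stay as the last step left them, time stands still between calls to the robot, and variables do not carry over. Pictures are saved under pics/ and viewed, and the job is handed in when it is done.

Besides the shell and the picture viewer there is one more tool, called after "Emit:" as name(argument=value, ...) on one line, values as JSON. move_arm: Moves the arm, as the interface text tells. Its arguments: {"type":"object","properties":{"deltas":{"type":"array"},"squeeze":{"type":"number"}},"required":["deltas"]}

```bash
mkdir -p pics; cat > h.py <<'E'
import numpy as np, cv2
from workcell import env, imaging, order
def shot(name,fn):
    p=imaging.read_camera(name); cv2.imwrite('pics/'+fn,p['img'][:,:,::-1]); return p
def world(p,u,v,z=None):
    z=p['z_map'][v,u] if z is None else z
    c=np.stack([(u-p['cx'])/p['fx']*z,(v-p['cy'])/p['fy']*z,z+0*u],-1)
    R,_=cv2.Rodrigues(np.array(p['rvec'],float)); return (c-np.array(p['tvec']).ravel())@R
def cloud(p):
    v,u=np.mgrid[0:480,0:640]; return world(p,u,v)
E
python3 - <<'E'
from h import *
for n in('scene','top','wrist'):
    p=shot(n,n+'0.png'); print(n,p['shot'],p['fx'],p['rvec'],p['tvec'])
s=env.get_state(); print(s)
E
```

```text
scene 1 589.9485956858481 [ 1.75736029  1.94244045 -0.6478427 ] [ 0.05294028 -0.42604049  1.44062833]
top 2 488.7052212035428 [ 2.16160234 -2.1723933   0.10979863] [0.0058178  0.62475318 1.10029867]
wrist 3 370.18551948267645 [-2.45001475  1.52574357  0.22668054] [-0.57333391 -0.03720495  0.37973751]
{'clock': 0.15, 'joint_pos': array([-1.25459521e+00,  3.13856993e-01,  4.52116005e-02,  1.30359781e+00,
        3.65645745e-05,  1.43120973e+00]), 'qvel': array([-0.000137  , -0.00283498,  0.0036703 ,  0.00045157, -0.00110441,
       -0.00099851]), 'tau': array([ 1.58091163e-03, -4.81065738e+01,  2.98815018e+01,  1.39912046e-02,
       -1.10852880e-04, -4.36489330e-06]), 'tcp_pos': array([ 0.25298668, -0.51593398,  0.24158556]), 'orientation': array([-7.22232954e-04,  9.74144136e-01,  2.25926266e-01, -4.55909159e-05]), 'wrist_force': array([ 0.54709285, -0.44771307,  0.24901454]), 'ft_torque': array([-0.0195624 , -0.01719076, -0.02668764]), 'finger_gap': 0.08553310463875079}
```

View pics/top0.png

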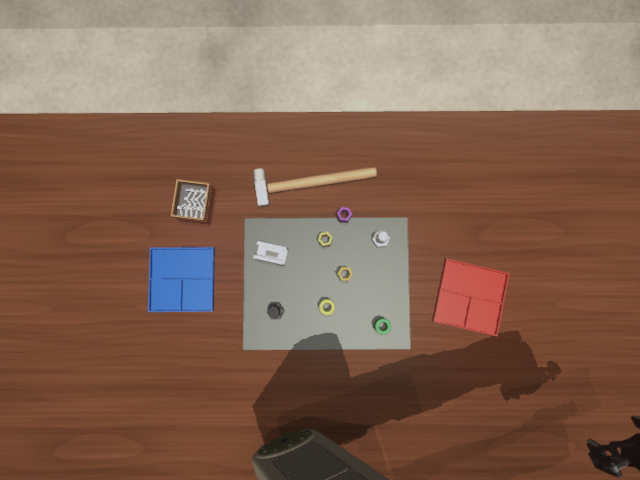

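View pics/scene0.png

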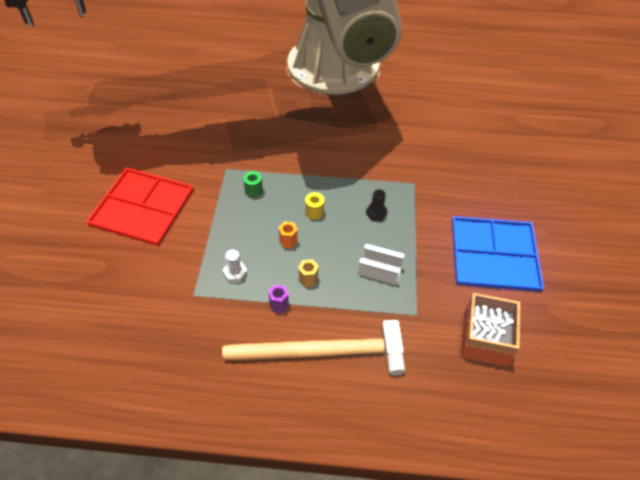

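The top view shows the trays: blue at (181,280), red at (471,297). The parts are zinc bolt (382,239), black bolt (275,311), channel (271,253), yellow spacer (327,307) and green spacer (383,326). The two hex nuts at (325,239) and (345,274) are brass and orange. In the scene view (288,235) is orange, so brass is the one at (325,239).

```bash
python3 - <<'E'
from h import *
T=shot('top','t1.png'); S=shot('scene','s1.png')
CT=cloud(T);CS=cloud(S)
print('bench z',np.median(CT[400:420,200:230,2]),np.median(CS[400:420,200:230,2]))
for n in('zinc_bolt_mid','black_bolt_mid','brass_nut_mid','channel_mid','yellow_spacer_mid','green_spacer_mid','red_tray','blue_tray','hammer','carton'):
    for nm,P,C in(('top',T,CT),('sc',S,CS)):
        for r in imaging.cut_out(P,n)[:4]:
            m=r['mask']&(P['z_map']>0); pts=C[m]
            zt=np.percentile(pts[:,2],97); t=pts[pts[:,2]>zt-0.006]
            rc=cv2.minAreaRect((pts[:,:2]*1000).astype(np.float32))
            rt=cv2.minAreaRect((t[:,:2]*1000).astype(np.float32))
            print(n,nm,round(r['confidence'],2),np.round(r['centre']),m.sum(),P['img'][m].mean(0).astype(int),'zt%.3f'%zt,'rect',np.round(rc[0]),np.round(rc[1]),round(rc[2]),'top',np.round(rt[0]),np.round(rt[1]),round(rt[2]))
E
```

```text
bench z -0.0004566759803864034 -0.0003656463075395114
zinc_bolt_mid top 0.76 [379. 239.] 221 [173 172 173] zt0.063 rect [ 631. -128.] [39. 36.] 45 top [ 632. -128.] [21. 21.] 1
zinc_bolt_mid sc 0.89 [233. 269.] 583 [193 191 188] zt0.061 rect [ 620. -136.] [76. 41.] 29 top [ 635. -129.] [25. 22.] 14
black_bolt_mid top 0.78 [275. 308.] 221 [82 78 76] zt0.063 rect [464. 120.] [36. 39.] 11 top [464. 120.] [22. 21.] 0
black_bolt_mid sc 0.82 [377. 212.] 465 [45 44 42] zt0.061 rect [456. 121.] [39. 63.] 82 top [469. 119.] [22. 21.] 36
brass_nut_mid top 0.67 [318. 237.] 133 [160 155 105] zt0.043 rect [631.   5.] [37. 31.] 45 top [630.   3.] [30. 31.] 90
brass_nut_mid top 0.65 [348. 270.] 15 [161 140  86] zt0.040 rect [553. -53.] [13.  5.] 17 top [552. -53.] [12.  4.] 11
brass_nut_mid top 0.62 [346. 212.] 126 [127  83 130] zt0.043 rect [687. -41.] [30. 29.] 88 top [687. -42.] [28. 28.] 89
brass_nut_mid sc 0.95 [288. 234.] 396 [188 117  46] zt0.041 rect [554. -43.] [30. 32.] 57 top [554. -43.] [30. 32.] 60
brass_nut_mid sc 0.71 [308. 274.] 425 [176 146  74] zt0.041 rect [634.   2.] [30. 32.] 7
[... 1726 characters left out ...]
55. 152.] 0
hammer top 0.65 [300. 179.] 1578 [184 162 134] zt0.029 rect [758.  29.] [293.  95.] 90 top [755.  26.] [ 88. 287.] 0
hammer sc 0.71 [334. 350.] 3422 [235 214 168] zt0.028 rect [792.  33.] [ 90. 299.] 16 top [793.  30.] [ 87. 290.] 15
carton top 0.97 [192. 203.] 1628 [134 117 105] zt0.066 rect [726. 320.] [102. 102.] 80 top [718. 310.] [76. 86.] 83
carton top 0.26 [321. 240.] 105 [162 156 104] zt0.043 rect [633.   5.] [36. 28.] 3 top [630.   5.] [28. 31.] 89
carton sc 0.65 [490. 331.] 3508 [178 143 123] zt0.066 rect [699. 312.] [ 77. 135.] 82 top [721. 309.] [77. 89.] 83
carton sc 0.55 [308. 274.] 441 [175 146  75] zt0.042 rect [634.   2.] [30. 32.] 70 top [634.   2.] [30. 32.] 72
```

```bash
python3 - <<'E'
import cv2
t=cv2.imread('pics/t1.png')
cv2.imwrite('pics/t1z.png',cv2.resize(t[200:355,235:420],None,fx=4,fy=3.87,interpolation=cv2.INTER_CUBIC))
E
```

```text
(no output)
```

View pics/t1z.png

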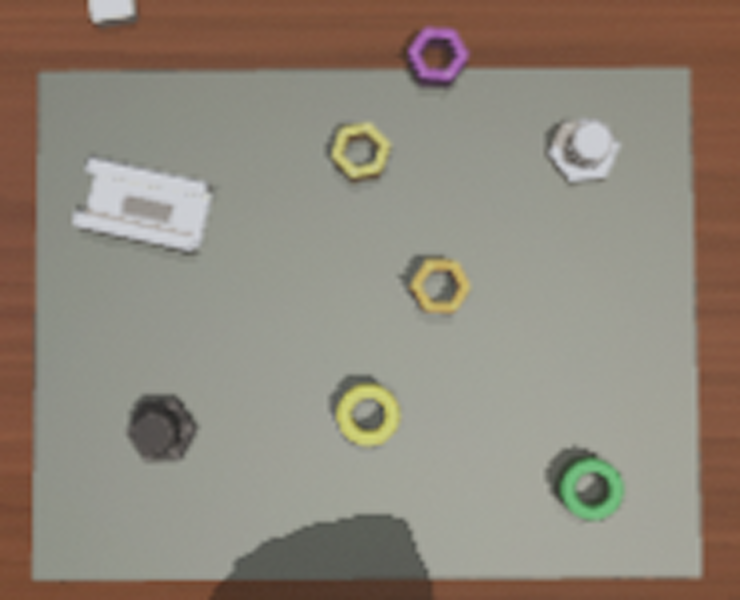

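Emit:
move_arm(deltas=[-1,0,0,0,0,0,-10.65,-1,0,0,0,0,0,-10.65,-1,0,0,0,0,0,-10.65,-1,0,0,0,0,0,-10.65,-1,0,0,0,0,0,-10.65,-1,0,0,0,0,0,-10.65,-1,0.04,0.04,0,0,0,0,-1,0.04,0.04,0,0,0,0,-1,0.04,0.04,0,0,0,0,-1,0.04,0.04,0,0,0,0], squeeze=50)

```text
clock: 2.5
tcp_pos: [0.4141, -0.3551, 0.2425]
orientation: [0.0, 0.707, 0.707, -0.0]
wrist_force: [1.2, -1.4, 0.6]
finger_gap: 0.0856
```

Emit:
move_arm(deltas=[-1,0.0378,0.0366,0,0,0,0,-1,0.0378,0.0366,0,0,0,0,-1,0.0378,0.0366,0,0,0,0,-1,0.0378,0.0366,0.02,0,0,0,-1,0.0378,0.0366,0.02,0,0,0,-1,0.0378,0.0366,0.02,0,0,0,-1,0,0,0.03,0,0,0,-1,0,0,0,0,0,0])

```text
clock: 3.5
tcp_pos: [0.631, -0.1281, 0.1494]
orientation: [-0.003, 0.707, 0.708, -0.001]
wrist_force: [0.0, 0.0, 0.6]
finger_gap: 0.0851
```

```bash
python3 - <<'E'
from h import *
W=shot('wrist','w1.png'); C=cloud(W); z=C[...,2]
v,u=np.where(W['z_map']>0)
m=(W['z_map']>0)&(z>0.052)&(z<0.07)&(abs(C[...,0]-.63)<.06)&(abs(C[...,1]+.13)<.06)
q=C[m]; print(len(q),q.min(0),q.max(0),q.mean(0)); print(env.get_state()['tcp_pos'])
E
```

```text
1179 [ 0.62114407 -0.14034446  0.05210158] [ 0.64500051 -0.11601138  0.06242839] [ 0.63301874 -0.12695299  0.05981715]
[ 0.63170448 -0.12900476  0.15133806]
```

View pics/w1.png

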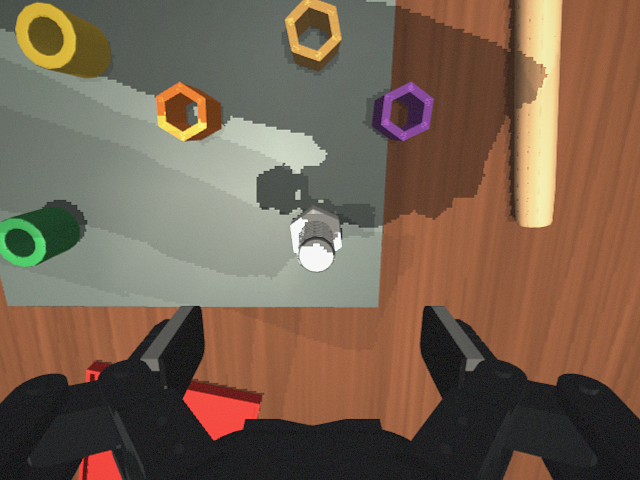

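The wrist view shows the zinc bolt at (316,240) between the jaws, the brass nut at (313,32), orange at (187,110) and purple at (405,110). The TCP is within 1–2 mm of the bolt. I'll descend and grip.

Emit:
move_arm(deltas=[-1,0.001,0.001,0.04,0,0,0,-1,0,0,0.04,0,0,0,-1,0,0,0.025,0,0,0,-1,0,0,0.0105,0,0,0,-1,0,0,0,0,0,0,0.2,0,0,0,0,0,0,1,0,0,0,0,0,0,1,0,0,0,0,0,0,1,0,0,0,0,0,0,1,0,0,0,0,0,0])

```text
clock: 4.8
tcp_pos: [0.6339, -0.1285, 0.0375]
orientation: [0.0, 0.707, 0.707, 0.0]
wrist_force: [-0.7, 0.4, 4.3]
finger_gap: 0.023
```

```bash
python3 -c "
from h import *
s=env.get_state();print(s['tcp_pos'],s['finger_gap'],s['wrist_force'],s['orientation'])"
```

```text
[ 0.63387757 -0.12849882  0.03745461] 0.023049042921813215 [-0.66983356  0.38364291  4.29002268] [4.14422371e-04 7.06973753e-01 7.07239651e-01 1.31369548e-04]
```

Emit:
move_arm(deltas=[1,0,0,-0.02,0,0,0,1,0,0,-0.04,0,0,0,1,0,0,-0.06,0,0,0,1,-0.0396,-0.0302,0,0,0,0,1,-0.0396,-0.0302,0,0,0,0,1,-0.0396,-0.0302,0,0,0,0,1,-0.0396,-0.0302,0,0,0,0,1,-0.0396,-0.0302,0,0,0,0,1,-0.0396,-0.0302,0,0,0,0,1,0,0,0,0,0,0])

```text
clock: 6.05
tcp_pos: [0.45, -0.3685, 0.1558]
orientation: [-0.001, 0.709, 0.705, -0.0]
wrist_force: [0.4, 0.8, -2.7]
finger_gap: 0.0225
```

```bash
python3 - <<'E'
from h import *
W=shot('wrist','w2.png'); s=env.get_state();print(s['tcp_pos'],s['finger_gap'],s['wrist_force'])
T=shot('top','t2.png')
cv2.imwrite('pics/t2z.png',cv2.resize(T['img'][240:350,420:530,::-1],None,fx=5,fy=5))
E
```

```text
[ 0.45103484 -0.3669822   0.15583115] 0.022927837667411844 [ 0.19714605 -0.22038117 -2.88740845]
```

View pics/w2.png

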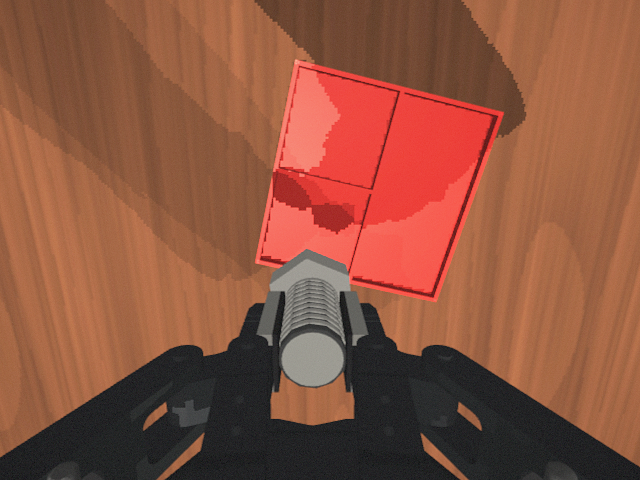

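View pics/t2z.png

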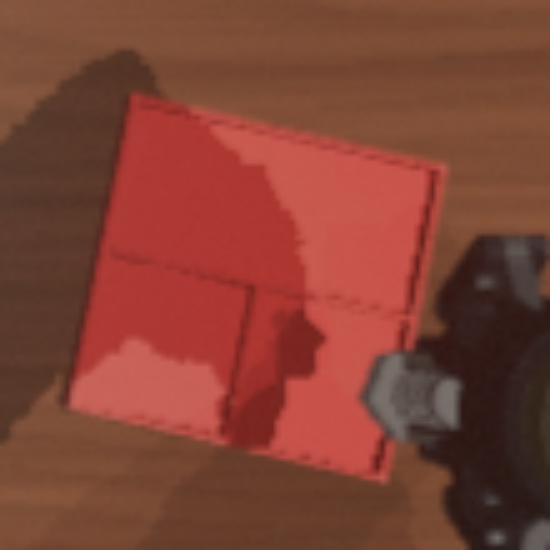

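```bash
cat >> h.py <<'E'
def onplane(p,uv,h):
    R,_=cv2.Rodrigues(np.array(p['rvec'],float)); t=np.array(p['tvec']).ravel()
    o=-R.T@t; out=[]
    for u,v in uv:
        d=R.T@np.array([(u-p['cx'])/p['fx'],(v-p['cy'])/p['fy'],1]); out.append(o+d*(h-o[2])/d[2])
    return np.array(out)
E
python3 - <<'E'
from h import *
W=imaging.read_camera('wrist');T=imaging.read_camera('top')
for P,c in((W,[(297,60),(503,113),(436,300),(257,263)]),(T,[(420+133/5,240+93/5),(420+445/5,240+164/5),(420+388/5,240+482/5),(420+68/5,240+407/5)])):
    q=onplane(P,c,.012)[:,:2]*1000; print(np.round(q,0).tolist(),np.round(q.mean(0)),np.round(np.linalg.norm(np.roll(q,-1,0)-q,axis=1)))
E
```

```text
[[442.0, -245.0], [586.0, -279.0], [553.0, -423.0], [408.0, -391.0]] [ 497. -335.] [149. 148. 148. 150.]
[[584.0, -283.0], [550.0, -428.0], [404.0, -395.0], [439.0, -249.0]] [ 494. -339.] [149. 150. 151. 150.]
```

Emit:
move_arm(deltas=[1,0.001,0.001,0.04,0,0,0,1,0,0,0.04,0,0,0,1,0,0,0.02,0,0,0,1,0,0,0.01,0,0,0,1,0,0,0,0,0,0,1,0,0,0.003,0,0,0,1,0,0,0,0,0,0])

```text
clock: 7.12
tcp_pos: [0.454, -0.3655, 0.0446]
orientation: [0.001, 0.707, 0.707, -0.0]
wrist_force: [0.3, 0.0, -3.5]
finger_gap: 0.0228
```

```bash
python3 -c "
from h import *
s=env.get_state();print(s['tcp_pos'],s['finger_gap'],s['wrist_force'],s['orientation'])"
```

```text
[ 0.45396069 -0.36550543  0.0446335 ] 0.022770302994957133 [ 0.25294495  0.04334408 -3.48777479] [ 7.93338429e-04  7.06977172e-01  7.07235921e-01 -3.84716843e-05]
```

Still hanging (−3.5 N), about 3 mm left. I'll lower, release, rise and go to the brass nut at (0.632, 0.003).

Emit:
move_arm(deltas=[1,0,0,0.0025,0,0,0,1,0,0,0.0005,0,0,0,1,0,0,0,0,0,0,0.2,0,0,0,0,0,0,0,0,0,0,0,0,0,-0.1,0,0,0,0,0,0,-0.1,0,0,0,0,0,0,-0.1,0,0,-0.02,0,0,0,-0.5,0,0,-0.05,0,0,0,-1,0,0,-0.045,0,0,0])

```text
clock: 8.38
tcp_pos: [0.4534, -0.3649, 0.157]
orientation: [-0.0, 0.707, 0.707, -0.0]
wrist_force: [0.5, 0.3, 0.9]
finger_gap: 0.08
```

```bash
python3 -c "
from h import *
s=env.get_state();print(s['tcp_pos'],s['finger_gap'],s['wrist_force'],s['orientation'])
shot('wrist','w3.png')"
```

```text
[ 0.45335564 -0.36494976  0.15695689] 0.0799954346217379 [0.52959964 0.26531757 0.93003771] [-1.77519272e-04  7.07005307e-01  7.07208218e-01 -1.32545932e-05]
```

View pics/w3.png

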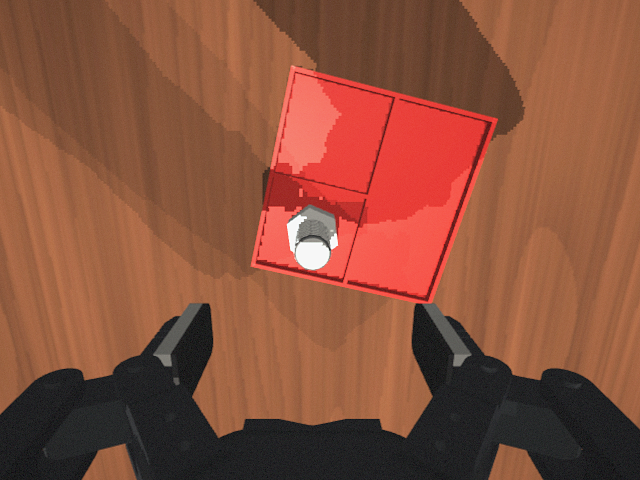

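The zinc bolt stands centred in its pocket at (312,240). Next is the brass nut.

Emit:
move_arm(deltas=[-1,0.046,0.0223,0,0,0,0,-1,0.046,0.0223,0,0,0,0,-1,0.046,0.0223,0,0,0,0,-1,0.046,0.0223,0,0,0,0,-1,0.046,0.0223,0,0,0,0,-1,0.046,0.0223,0,0,0,0,-1,0.046,0.0223,0,0,0,0,-1,0.046,0.0223,0,0,0,0,-1,0,0,0,0,0,0])

```text
clock: 9.55
tcp_pos: [0.6328, 0.0064, 0.1553]
orientation: [-0.0, 0.705, 0.709, 0.0]
wrist_force: [-0.6, -0.7, -0.7]
finger_gap: 0.0855
```

```bash
python3 - <<'E'
from h import *
W=shot('wrist','w4.png'); C=cloud(W); z=C[...,2]
m=(W['z_map']>0)&(z>0.036)&(z<0.05)&(abs(C[...,0]-.632)<.04)&(abs(C[...,1]-.002)<.04)
q=C[m]; print(len(q),q.min(0),q.max(0)); print(env.get_state()['tcp_pos'])
for d in range(-30,31,5):
    a=np.radians(d); k=q[:,0]*np.cos(a)+q[:,1]*np.sin(a); print(d,round((k.max()-k.min())*1000,1),end='; ')
E
```

```text
972 [ 0.61439054 -0.01358097  0.03600606] [0.6466376  0.01978798 0.04209744]
[0.63196532 0.0046284  0.15521511]
-30 33.3; -25 33.7; -20 33.9; -15 33.9; -10 33.6; -5 33.0; 0 32.2; 5 31.4; 10 30.4; 15 30.6; 20 31.8; 25 32.7; 30 33.5;
```

View pics/w4.png

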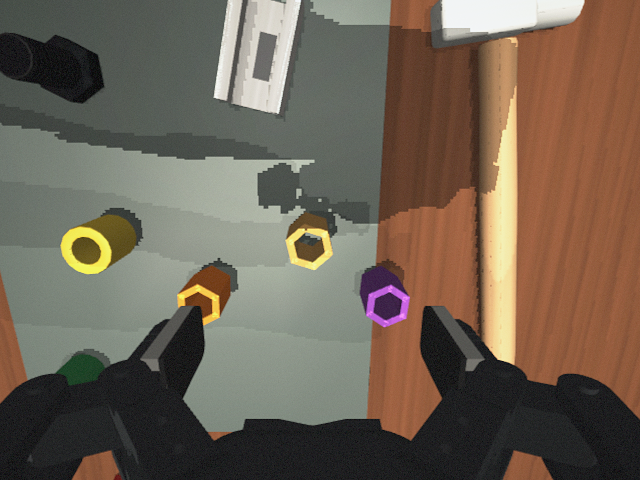

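The brass nut is at (310,247) in the wrist view, with its flats about 12° off the jaw direction. I'll turn by 12°, open only part way to stay clear of orange, and grip.

Emit:
move_arm(deltas=[-0.45,-0.0015,-0.0015,0.03,0,0,-6,-0.45,0,0,0.02,0,0,-6,-0.45,0,0,0.03,0,0,0,-0.45,0,0,0.03,0,0,0,-0.45,0,0,0.015,0,0,0,-0.45,0,0,0.005,0,0,0,0.1,0,0,0,0,0,0,1,0,0,0,0,0,0,1,0,0,0,0,0,0,1,0,0,0,0,0,0])

```text
clock: 10.85
tcp_pos: [0.6314, 0.0013, 0.0272]
orientation: [0.001, 0.629, 0.777, 0.001]
wrist_force: [-1.0, -0.6, 6.3]
finger_gap: 0.0291
```

```bash
python3 -c "
from h import *
s=env.get_state();print(s['tcp_pos'],s['finger_gap'],s['wrist_force'],s['orientation'])"
```

```text
[0.63141315 0.00128119 0.02722472] 0.029100933130578675 [-1.03430442 -0.64869643  6.2681655 ] [1.24200147e-03 6.29190245e-01 7.77250112e-01 5.96990657e-04]
```

Emit:
move_arm(deltas=[1,0,0,-0.02,0,0,0,1,0,0,-0.05,0,0,6,1,0,0,-0.06,0,0,6,1,-0.049,-0.027,0,0,0,0,1,-0.049,-0.027,0,0,0,0,1,-0.049,-0.027,0,0,0,0,1,-0.049,-0.027,0,0,0,0,1,-0.049,-0.027,0,0,0,0,1,-0.049,-0.027,0,0,0,0,1,0,0,0,0,0,0])

```text
clock: 12.1
tcp_pos: [0.4663, -0.2957, 0.1555]
orientation: [-0.0, 0.709, 0.705, -0.0]
wrist_force: [-0.1, 0.3, -1.6]
finger_gap: 0.029
```

```bash
python3 -c "
from h import *
imaging.read_camera('wrist')
s=env.get_state();print(s['tcp_pos'],s['finger_gap'],s['wrist_force'],s['orientation'])"
```

```text
[ 0.46712532 -0.29385606  0.15539329] 0.029014624076223305 [ 0.43177832  0.36833078 -2.20574648] [-4.75096420e-04  7.08351262e-01  7.05859942e-01  7.99339417e-05]
```

Emit:
move_arm(deltas=[1,0.001,0.002,0.04,0,0,0,1,0,0,0.04,0,0,0,1,0,0,0.03,0,0,0,1,0,0,0.0105,0,0,0,1,0,0,0,0,0,0,1,0,0,0,0,0,0])

```text
clock: 12.9
tcp_pos: [0.4715, -0.292, 0.0367]
orientation: [0.001, 0.707, 0.707, 0.0]
wrist_force: [0.5, 0.3, -1.5]
finger_gap: 0.0288
```

```bash
python3 -c "
from h import *
s=env.get_state();print(s['tcp_pos'],s['finger_gap'],s['wrist_force'],s['orientation'])"
```

```text
[ 0.47146811 -0.29196047  0.03666835] 0.028847552201624334 [ 0.47740111  0.29139789 -1.46362947] [1.16958225e-03 7.06799775e-01 7.07412677e-01 1.25013072e-04]
```

Emit:
move_arm(deltas=[1,0,-0.001,0.0035,0,0,0,1,0,0,0.0015,0,0,0,1,0,0,0,0,0,0,0.2,0,0,0,0,0,0,0,0,0,0,0,0,0,-0.1,0,0,0,0,0,0,-0.1,0,0,0,0,0,0,-0.1,0,0,-0.02,0,0,0,-0.5,0,0,-0.05,0,0,0,-1,0,0,-0.05,0,0,0])

```text
clock: 14.15
tcp_pos: [0.469, -0.2913, 0.1511]
orientation: [-0.001, 0.707, 0.707, -0.0]
wrist_force: [1.1, -0.4, -0.2]
finger_gap: 0.0798
```

```bash
python3 -c "
from h import *
shot('wrist','w5.png')
s=env.get_state();print(s['tcp_pos'],s['finger_gap'],s['wrist_force'],s['orientation'])"
```

```text
[ 0.47186589 -0.29358087  0.15861036] 0.08508526763750286 [ 1.34152195 -1.62511098  4.19491712] [4.76086096e-03 7.06934838e-01 7.07262564e-01 3.66338817e-04]
```

View pics/w5.png

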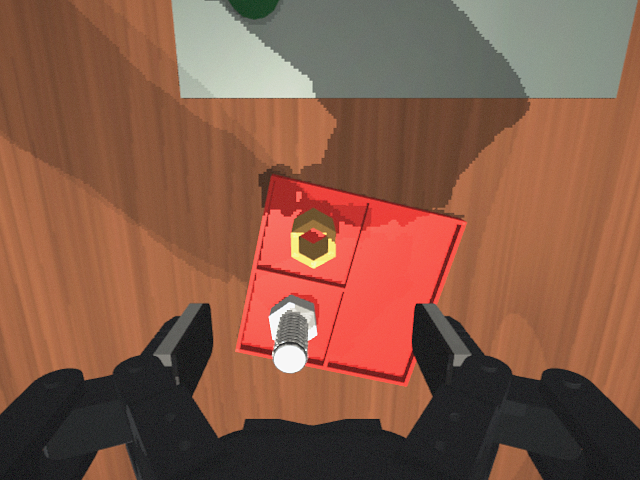

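The brass nut stands at (313,250) and the zinc bolt at (295,330), both in their pockets. Next is the channel.

Emit:
move_arm(deltas=[-1,0.0528,0.0163,0,0,0,0,-1,0.0528,0.0163,0,0,0,0,-1,0.0528,0.0163,0,0,0,0,-1,0.0528,0.0163,0,0,0,0,-1,0.0528,0.0163,0,0,0,0,-1,0.0528,0.0163,0,0,0,0,-1,0.0528,0.0163,0,0,0,0,-1,0.0528,0.0163,0,0,0,0,-1,0,0,0,0,0,6.5,-1,0,0,0,0,0,6.5])

```text
clock: 15.45
tcp_pos: [0.5996, 0.1321, 0.1496]
orientation: [-0.0, 0.783, 0.622, -0.0]
wrist_force: [-0.8, -0.4, 0.7]
finger_gap: 0.0859
```

```bash
python3 - <<'E'
from h import *
W=shot('wrist','w6.png'); C=cloud(W); z=C[...,2]
m=(W['z_map']>0)&(z>0.033)&(z<0.05)&(abs(C[...,0]-.6)<.06)&(abs(C[...,1]-.13)<.06)
q=C[m]; print(len(q),cv2.minAreaRect((q[:,:2]*1000).astype(np.float32))); s=env.get_state(); print(s['tcp_pos'],s['orientation'])
E
```

```text
2376 ((598.912109375, 130.00282287597656), (70.84687042236328, 41.15780258178711), 77.31730651855469)
[0.59951828 0.13167941 0.14971438] [-9.18555742e-05  7.84262709e-01  6.20428831e-01 -2.46051692e-04]
```

View pics/w6.png

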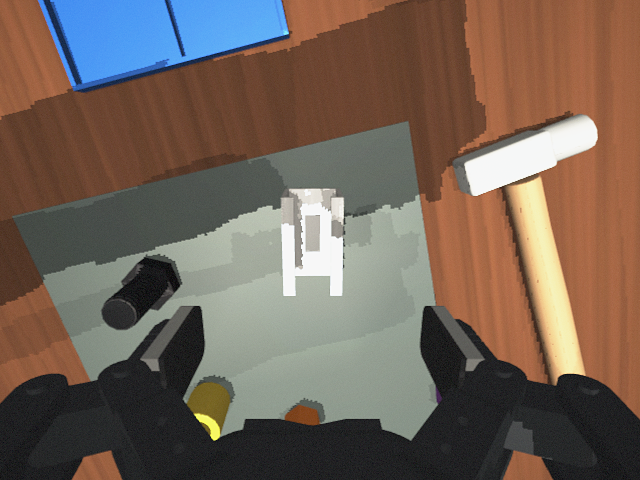

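The channel at (315,245) is aligned with the jaws within 0.6°. I'll descend and grip.

Emit:
move_arm(deltas=[-1,-0.0018,0,0.04,0,0,0,-1,0,0,0.04,0,0,0,-0.7,0,0,0.03,0,0,0,-0.5,0,0,0.012,0,0,0,-0.4,0,0,0,0,0,0,0,0,0,0,0,0,0,1,0,0,0,0,0,0,1,0,0,0,0,0,0,1,0,0,0,0,0,0,1,0,0,0,0,0,0], squeeze=40)

```text
clock: 16.75
tcp_pos: [0.6006, 0.1292, 0.03]
orientation: [0.001, 0.782, 0.623, 0.001]
wrist_force: [0.2, 0.1, 7.1]
finger_gap: 0.0401
```

```bash
python3 -c "
from h import *
s=env.get_state();print(s['tcp_pos'],s['finger_gap'],s['wrist_force'],s['orientation'])"
```

```text
[0.60055559 0.12917989 0.02998265] 0.040084247828083924 [0.19045385 0.11070182 7.0930553 ] [0.00092632 0.78249434 0.62265565 0.00130268]
```

Emit:
move_arm(deltas=[1,0,0,-0.02,0,0,0,1,0,0,-0.05,0,0,0,1,0,0,-0.06,0,0,0,1,-0.0531,0.0045,0,0,0,0,1,-0.0531,0.0045,0,0,0,0,1,-0.0531,0.0045,0,0,0,0,1,-0.0531,0.0045,0,0,0,0,1,-0.0531,0.0045,0,0,0,0,1,-0.0531,0.0045,0,0,0,0,1,-0.0531,0.0045,0,0,0,0])

```text
clock: 18.0
tcp_pos: [0.5457, -0.2417, 0.1582]
orientation: [-0.0, 0.783, 0.623, -0.0]
wrist_force: [1.1, 0.4, -1.3]
finger_gap: 0.0403
```

Emit:
move_arm(deltas=[1,-0.0531,0.0045,0,0,0,0,1,-0.0531,0.0045,0,0,0,0,1,0,0,0,0,0,0,1,0,0,0,0,0,0])

```text
clock: 18.5
tcp_pos: [0.5308, -0.3453, 0.1578]
orientation: [-0.001, 0.783, 0.622, 0.0]
wrist_force: [0.4, 0.4, -1.3]
finger_gap: 0.0403
```

```bash
python3 -c "
from h import *
s=env.get_state();print(s['tcp_pos'],s['finger_gap'],s['wrist_force'],s['orientation'])
shot('wrist','w7.png')"
```

```text
[ 0.5307867  -0.34534522  0.15779154] 0.04034269587692931 [ 0.43041134  0.37113535 -1.30360932] [-7.50066765e-04  7.82727143e-01  6.22364569e-01  2.99856558e-05]
```

View pics/w7.png

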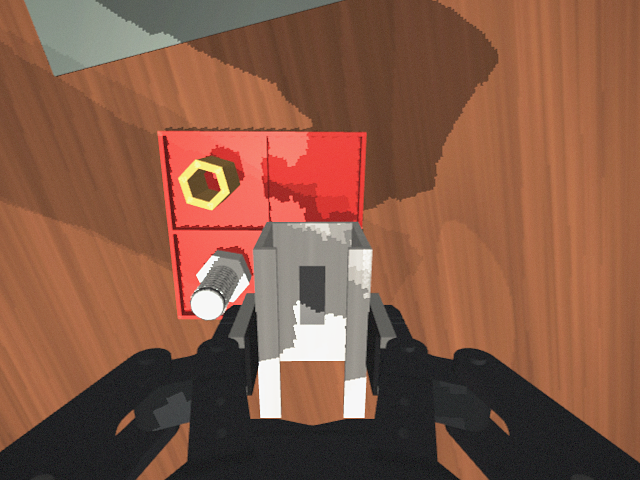

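The channel is held level over the bay at (315,300), with the parts already placed clear at left. I'll lower it.

Emit:
move_arm(deltas=[1,0,0.0017,0.04,0,0,0,1,0,0,0.04,0,0,0,1,0,0,0.03,0,0,0,1,0,0,0.01,0,0,0,1,0,0,0,0,0,0,1,0,0,0,0,0,0])

```text
clock: 19.3
tcp_pos: [0.5341, -0.3465, 0.0401]
orientation: [0.001, 0.782, 0.623, 0.0]
wrist_force: [0.8, 0.3, -1.3]
finger_gap: 0.0402
```

```bash
python3 -c "
from h import *
s=env.get_state();print(s['tcp_pos'],s['finger_gap'],s['wrist_force'],s['orientation'])"
```

```text
[ 0.53414239 -0.3464841   0.04006034] 0.04016148444447138 [ 0.78269911  0.27089393 -1.31329704] [1.40478441e-03 7.82320298e-01 6.22874713e-01 2.64089369e-04]
```

Emit:
move_arm(deltas=[1,0,0,0.004,0,0,0,1,0,0,0.002,0,0,0,1,0,0,0,0,0,0,0,0,0,0,0,0,0,-0.2,0,0,0,0,0,0,-0.3,0,0,0,0,0,0,-0.3,0,0,0,0,0,0,-0.3,0,0,-0.02,0,0,0,-0.3,0,0,-0.05,0,0,0,-0.5,0,0,-0.05,0,0,0])

```text
clock: 20.55
tcp_pos: [0.5326, -0.3458, 0.153]
orientation: [-0.001, 0.783, 0.623, -0.0]
wrist_force: [0.4, -0.2, -1.1]
finger_gap: 0.0642
```

```bash
python3 -c "
from h import *
shot('wrist','w8.png')
s=env.get_state();print(s['tcp_pos'],s['finger_gap'],s['wrist_force'],s['orientation'])"
```

```text
[ 0.53537933 -0.34800758  0.16123103] 0.06393576545631342 [ 0.77772879 -0.69121097  4.75543268] [0.00488877 0.78247626 0.62266052 0.00094076]
```

View pics/w8.png

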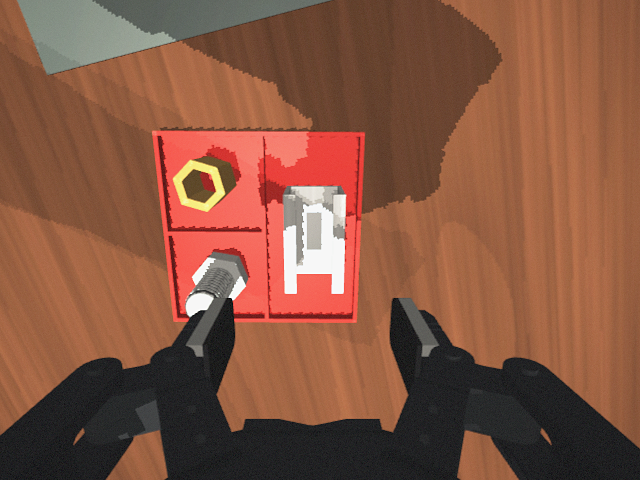

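The channel sits slot up in the bay at (315,240), and the red kit is complete. Next is the yellow spacer at (0.476, 0).

Emit:
move_arm(deltas=[-1,0,0,0,0,0,-6.6,-1,0,0,0,0,0,-6.5,-1,0.0494,-0.0081,0,0,0,0,-1,0.0494,-0.0081,0,0,0,0,-1,0.0494,-0.0081,0,0,0,0,-1,0.0494,-0.0081,0,0,0,0,-1,0.0494,-0.0081,0,0,0,0,-1,0.0494,-0.0081,0,0,0,0,-1,0.0494,-0.0081,0,0,0,0,-1,0,0,0,0,0,0])

```text
clock: 21.85
tcp_pos: [0.4745, 0.0024, 0.1523]
orientation: [-0.0, 0.705, 0.71, -0.0]
wrist_force: [-0.2, 0.1, 1.1]
finger_gap: 0.0853
```

```bash
python3 - <<'E'
from h import *
W=shot('wrist','w9.png'); C=cloud(W); z=C[...,2]
m=(W['z_map']>0)&(z>0.036)&(z<0.05)&(abs(C[...,0]-.476)<.04)&(abs(C[...,1])<.04)
q=C[m]; print(len(q),q.min(0),q.max(0)); s=env.get_state(); print(s['tcp_pos'],s['orientation'])
E
```

```text
1401 [ 0.4565889  -0.01769977  0.03602173] [0.49155037 0.01738431 0.04249333]
[0.47533138 0.00082335 0.15235291] [ 3.00584164e-04  7.05233862e-01  7.08974688e-01 -3.60482401e-05]
```

View pics/w9.png

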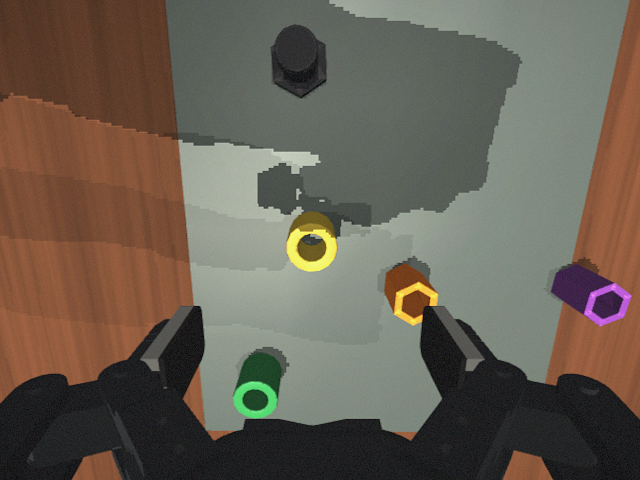

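The yellow spacer is centred at (312,245), at about (0.474, 0.000). I'll grip it.

Emit:
move_arm(deltas=[-0.6,-0.001,-0.001,0.04,0,0,0,-0.6,0,0,0.04,0,0,0,-0.6,0,0,0.03,0,0,0,-0.6,0,0,0.014,0,0,0,-0.5,0,0,0.003,0,0,0,0,0,0,0,0,0,0,1,0,0,0,0,0,0,1,0,0,0,0,0,0,1,0,0,0,0,0,0,1,0,0,0,0,0,0], squeeze=25)

```text
clock: 23.15
tcp_pos: [0.4757, -0.0017, 0.0265]
orientation: [0.001, 0.706, 0.708, 0.001]
wrist_force: [-0.1, -2.1, 7.0]
finger_gap: 0.0349
```

```bash
python3 -c "
from h import *
s=env.get_state();print(s['tcp_pos'],s['finger_gap'],s['wrist_force'],s['orientation'])"
```

```text
[ 0.4757427  -0.00172704  0.0264932 ] 0.03487320859281971 [-0.11237997 -2.05367782  7.02375823] [1.30181428e-03 7.06379797e-01 7.07831604e-01 5.55593544e-04]
```

Emit:
move_arm(deltas=[1,0,0,-0.02,0,0,0,1,0,0,-0.05,0,0,0,1,0,0,-0.06,0,0,0,1,0.0544,0.004,0,0,0,0,1,0.0544,0.004,0,0,0,0,1,0.0544,0.004,0,0,0,0,1,0.0544,0.004,0,0,0,0,1,0.0544,0.004,0,0,0,0,1,0.0544,0.004,0,0,0,0,1,0.0544,0.004,0,0,0,0])

```text
clock: 24.4
tcp_pos: [0.5015, 0.3814, 0.1553]
orientation: [0.0, 0.706, 0.708, 0.0]
wrist_force: [1.1, 0.4, -0.8]
finger_gap: 0.0349
```

Emit:
move_arm(deltas=[1,0,0,0,0,0,0,1,0,0,0,0,0,0])

```text
clock: 24.65
tcp_pos: [0.5012, 0.3792, 0.1548]
orientation: [0.0, 0.706, 0.708, -0.001]
wrist_force: [0.3, -0.6, 0.7]
finger_gap: 0.0347
```

```bash
python3 -c "
from h import *
s=env.get_state();print(s['tcp_pos'],s['finger_gap'],s['wrist_force'],s['orientation'])
shot('wrist','w10.png')"
```

```text
[0.50119191 0.37924601 0.15480499] 0.03470113080789142 [ 0.26290372 -0.5978086   0.67873945] [ 1.61842313e-05  7.06114988e-01  7.08096844e-01 -6.94938176e-04]
```

View pics/w10.png

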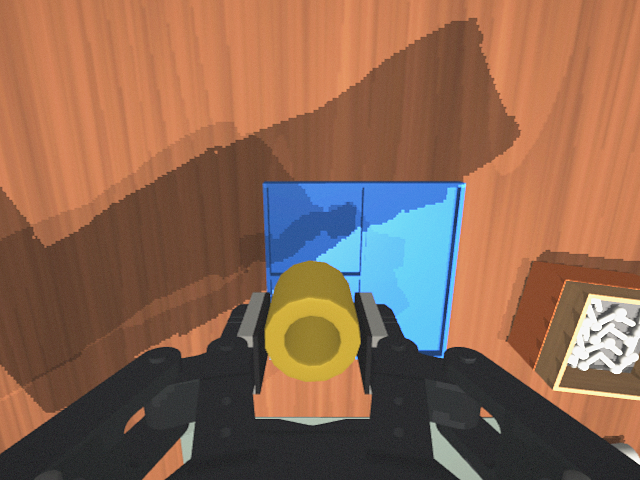

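```bash
python3 - <<'E'
from h import *
W=imaging.read_camera('wrist')
print(np.round(onplane(W,[(263,182),(466,183),(445,357),(361,273),(268,273)],.012)*1000))
E
```

```text
[[465. 417.  12.]
 [615. 416.  12.]
 [616. 268.  12.]
 [541. 345.  12.]
 [467. 345.  12.]]
```

The tray is confirmed at (0.540, 0.342), yaw about 0. Lowering.

Emit:
move_arm(deltas=[1,0,0.002,0.04,0,0,0,1,0,0,0.04,0,0,0,1,0,0,0.03,0,0,0,1,0,0,0.01,0,0,0,1,0,0,0,0,0,0,1,0,0,0,0,0,0])

```text
clock: 25.5
tcp_pos: [0.505, 0.3797, 0.037]
orientation: [0.0, 0.707, 0.708, 0.001]
wrist_force: [-0.3, 0.2, 0.1]
finger_gap: 0.0349
```

```bash
python3 -c "
from h import *
s=env.get_state();print(s['tcp_pos'],s['finger_gap'],s['wrist_force'],s['orientation'])"
```

```text
[0.50502559 0.37972625 0.03698658] 0.034948585478598186 [-0.33195371  0.1836281   0.12419909] [3.98890510e-04 7.06606204e-01 7.07605710e-01 1.29350063e-03]
```

Emit:
move_arm(deltas=[1,0,0,0.004,0,0,0,1,0,0,0.002,0,0,0,1,0,0,0,0,0,0,0.1,0,0,0,0,0,0,-0.1,0,0,0,0,0,0,-0.2,0,0,0,0,0,0,-0.2,0,0,0,0,0,0,-0.2,0,0,-0.02,0,0,0,-0.5,0,0,-0.05,0,0,0,-1,0,0,-0.05,0,0,0])

```text
clock: 26.75
tcp_pos: [0.5034, 0.3792, 0.1499]
orientation: [-0.0, 0.706, 0.708, -0.001]
wrist_force: [0.8, 0.8, -0.1]
finger_gap: 0.0799
```

```bash
python3 -c "
from h import *
shot('wrist','w11.png')
s=env.get_state();print(s['tcp_pos'],s['finger_gap'],s['wrist_force'],s['orientation'])"
```

```text
[0.50649665 0.3810887  0.15815974] 0.0851955893102463 [2.41366334 1.28432286 4.71389242] [0.00135254 0.70635603 0.70783947 0.00475411]
```

View pics/w11.png

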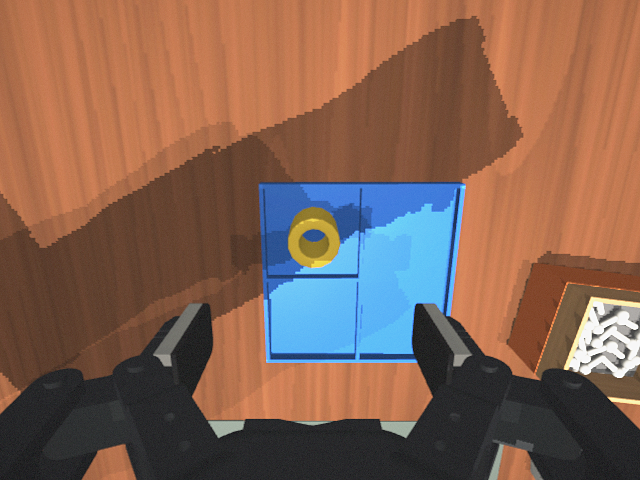

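The yellow spacer stands in its pocket at (314,240). Next is the black bolt.

Emit:
move_arm(deltas=[-1,-0.052,-0.0078,0,0,0,0,-1,-0.052,-0.0078,0,0,0,0,-1,-0.052,-0.0078,0,0,0,0,-1,-0.052,-0.0078,0,0,0,0,-1,-0.052,-0.0078,0,0,0,0,-1,0,0,0,0,0,0,-1,0,0,0,0,0,0], squeeze=50)

```text
clock: 27.68
tcp_pos: [0.4657, 0.1194, 0.1494]
orientation: [0.0, 0.707, 0.708, 0.0]
wrist_force: [0.4, 0.8, -0.5]
finger_gap: 0.0855
```

```bash
python3 - <<'E'
from h import *
W=shot('wrist','w12.png'); C=cloud(W); z=C[...,2]
m=(W['z_map']>0)&(z>0.054)&(z<0.07)&(abs(C[...,0]-.466)<.04)&(abs(C[...,1]-.12)<.04)
q=C[m]; print(len(q),q.min(0),q.max(0)); s=env.get_state(); print(s['tcp_pos'],s['orientation'])
E
```

```text
1146 [0.45265558 0.1082577  0.05414406] [0.47695925 0.13257433 0.06240474]
[0.46570021 0.11997464 0.14935908] [1.08713940e-04 7.06233651e-01 7.07978745e-01 3.38573139e-04]
```

View pics/w12.png

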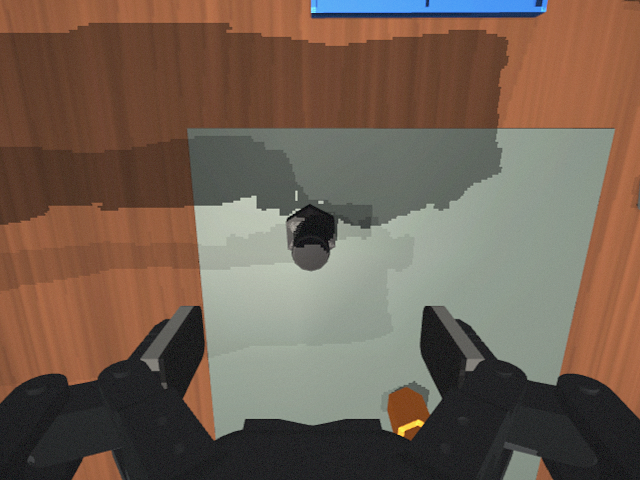

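The black bolt is at (311,240), centred between the jaws. I'll grip it.

Emit:
move_arm(deltas=[-1,0,-0.001,0.04,0,0,0,-1,0,0,0.04,0,0,0,-1,0,0,0.025,0,0,0,-1,0,0,0.01,0,0,0,-1,0,0,0,0,0,0,0.2,0,0,0,0,0,0,1,0,0,0,0,0,0,1,0,0,0,0,0,0,1,0,0,0,0,0,0,1,0,0,0,0,0,0])

```text
clock: 28.98
tcp_pos: [0.4647, 0.1193, 0.035]
orientation: [0.0, 0.706, 0.708, 0.0]
wrist_force: [-1.3, -0.7, 5.8]
finger_gap: 0.0228
```

```bash
python3 -c "
from h import *
s=env.get_state();print(s['tcp_pos'],s['finger_gap'],s['wrist_force'],s['orientation'])"
```

```text
[0.46474785 0.11933749 0.03498625] 0.022842736943528313 [-1.30903859 -0.66855426  5.81957498] [3.69598968e-04 7.06450664e-01 7.07762089e-01 3.85601193e-04]
```

Emit:
move_arm(deltas=[1,0,0,-0.02,0,0,0,1,0,0,-0.04,0,0,0,1,0,0,-0.06,0,0,0,1,0.0465,0.0098,0,0,0,0,1,0.0465,0.0098,0,0,0,0,1,0.0465,0.0098,0,0,0,0,1,0.0465,0.0098,0,0,0,0,1,0,0,0,0,0,0,1,0,0,0,0,0,0])

```text
clock: 30.1
tcp_pos: [0.5022, 0.3049, 0.1532]
orientation: [-0.0, 0.706, 0.708, -0.001]
wrist_force: [-0.4, -0.6, -2.8]
finger_gap: 0.0225
```

```bash
python3 -c "
from h import *
s=env.get_state();print(s['tcp_pos'],s['finger_gap'],s['wrist_force'],s['orientation'])
shot('wrist','w13.png')"
```

```text
[0.50223023 0.30493129 0.15319611] 0.02254054876238106 [-0.385985   -0.59432216 -2.82966398] [-2.49321525e-04  7.06245256e-01  7.07965969e-01 -1.32759293e-03]
```

View pics/w13.png

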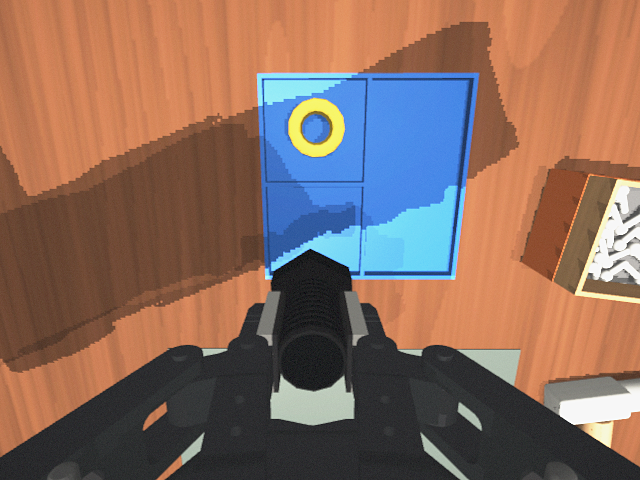

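The bolt is above the near pocket, with the yellow spacer standing at (316,127). Lowering.

Emit:
move_arm(deltas=[1,0,0.001,0.04,0,0,0,1,0,0,0.04,0,0,0,1,0,0,0.02,0,0,0,1,0,0,0.009,0,0,0,1,0,0,0,0,0,0,1,0,0,0,0,0,0])

```text
clock: 30.9
tcp_pos: [0.5051, 0.3055, 0.0465]
orientation: [0.0, 0.707, 0.708, 0.001]
wrist_force: [0.1, 0.7, -3.3]
finger_gap: 0.023
```

```bash
python3 -c "
from h import *
s=env.get_state();print(s['tcp_pos'],s['finger_gap'],s['wrist_force'],s['orientation'])"
```

```text
[0.5050898  0.3055121  0.04652313] 0.02296028495524394 [ 0.06005298  0.70158562 -3.28595143] [4.21454634e-04 7.06570834e-01 7.07641570e-01 9.42417493e-04]
```

Emit:
move_arm(deltas=[1,0,0,0.005,0,0,0,1,0,0,0.002,0,0,0,1,0,0,0,0,0,0,0.2,0,0,0,0,0,0,0,0,0,0,0,0,0,-0.1,0,0,0,0,0,0,-0.1,0,0,0,0,0,0,-0.1,0,0,-0.02,0,0,0,-0.5,0,0,-0.05,0,0,0,-1,0,0,-0.045,0,0,0])

```text
clock: 32.15
tcp_pos: [0.504, 0.3054, 0.1544]
orientation: [-0.0, 0.706, 0.708, -0.0]
wrist_force: [1.5, 0.1, 0.7]
finger_gap: 0.0795
```

Emit:
move_arm(deltas=[-1,-0.05,0,-0.02,0,0,0,-1,-0.05,-0.02,0,0,0,0,-1,-0.05,-0.02,0,0,0,0,-1,-0.05,-0.02,0,0,0,0,-1,0,0,0,0,0,0,-1,0,0,0,0,0,0])

```text
clock: 32.9
tcp_pos: [0.4451, 0.1054, 0.1736]
orientation: [0.0, 0.707, 0.708, 0.001]
wrist_force: [0.6, 0.8, 0.1]
finger_gap: 0.0855
```

```bash
python3 - <<'E'
from h import *
print(env.get_state()['tcp_pos'])
T=shot('top','t3.png'); S=shot('scene','s3.png')
CT=cloud(T);CS=cloud(S)
for nm,P,C in(('top',T,CT),('sc',S,CS)):
  for n,c,h in(('zinc',(.453,-.365),.058),('brass',(.469,-.293),.038),('chan',(.5325,-.346),.038),('black',(.504,.305),.058),('yellow',(.504,.379),.038),('green',(.431,-.126),.036),('carton',(.72,.31),.05),('hammer',(.76,.03),.015)):
    w=.2 if n=='hammer' else .07 if n=='carton' else .04
    m=(P['z_map']>0)&(C[...,2]>h)&(C[...,2]<.08)&(np.hypot(C[...,0]-c[0],C[...,1]-c[1])<w)
    q=C[m]
    if len(q)<5: print(nm,n,len(q));continue
    r=cv2.minAreaRect((q[:,:2]*1000).astype(np.float32)); print(nm,n,np.round(r[0]),np.round(r[1]),round(r[2]),'z %.3f'%np.percentile(q[:,2],90))
E
```

```text
[0.4451355  0.10537518 0.1736416 ]
top zinc [ 453. -364.] [23. 24.] 34 z 0.066
top brass [ 469. -289.] [33. 29.] 89 z 0.046
top chan [ 533. -345.] [70. 42.] 77 z 0.047
top black [505. 306.] [23. 22.] 90 z 0.067
top yellow [504. 381.] [34. 35.] 70 z 0.045
top green [ 430. -127.] [34. 34.] 45 z 0.042
top carton [718. 311.] [78. 86.] 83 z 0.066
top hammer [737.  27.] [130. 291.] 1 z 0.028
sc zinc [ 455. -366.] [26. 22.] 19 z 0.065
sc brass [ 472. -290.] [34. 30.] 30 z 0.045
sc chan [ 536. -347.] [71. 44.] 77 z 0.046
sc black [507. 305.] [25. 24.] 6 z 0.066
sc yellow [508. 379.] [35. 35.] 87 z 0.045
sc green [ 432. -128.] [34. 37.] 83 z 0.041
sc carton [720. 309.] [76. 89.] 83 z 0.066
sc hammer [739.  25.] [132. 291.] 1 z 0.028
```

View pics/s3.png

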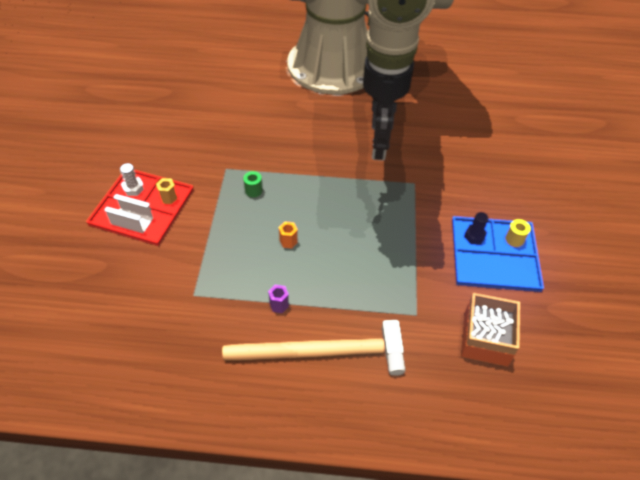

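View pics/t3.png

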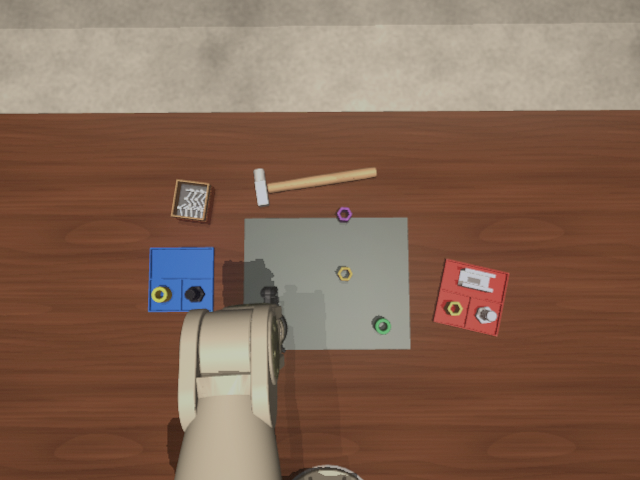

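All five parts stand upright in the trays, within about 5 mm of the pocket and bay centres. The hammer, carton and green spacer have not moved.

```bash
python3 -c "
from h import *
print(order.hand_in())"
```

```text
the job is handed in; nothing more can be done
None
```

Both kits are made up and the job is handed in, at about 33 s of the 122 s limit; the hand-in gave no verdict.

- **Red tray:** the zinc bolt and the brass nut each stand in their own pocket, and the channel lies in the long bay with its slot up.
- **Blue tray:** the black bolt and the yellow spacer each stand in their own pocket, and the long bay is empty.

**Last checks (top and scene cameras):**
- All five parts are within about 5 mm of their pocket or bay centres. Their tops are 4–5 mm higher than on the bench, which fits sitting flat on the 4 mm tray floor.
- The parts look upright. The gripper is open and well clear of everything.
- The green spacer and the carton measure within about 3 mm of their starting positions.
- The hammer's measured position did not match the first one. I put that down to the purple nut being included in the second measurement, and the hammer sits at the same pixels in both pictures. The orange and purple nuts also show at the same pixels.

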